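# Close the coolant filter with its bayonet cap

## Robot

A 7-joint arm with a two-finger parallel gripper is mounted at the origin on the work surface. World frame = base frame: x ahead of the robot, y to its left, z up, the work surface at z = 0. Lengths are in m, angles in rad, forces in N, time in s.
With the tool pointing down it reaches from about 0.4 to 0.85 m from the base axis. Payload 10.4 kg.
Tool frame: the origin (TCP) lies at the very end of the fingers, on their centre line; the grasp point (between the pads) lies 19 mm behind it; z points along the fingers, y is the direction in which the jaws open and shut (so a half turn about z gives the same grasp; the last joint's range is limited). The gripper opens to 87 mm and grips with 3 to 60 N. Pads are 19 mm wide; open, the fingers measure 117 mm over their backs; the gripper's body (75 mm by 190 mm) begins 51 mm behind the grasp point.
Start: joints at [1.116, 0.332, -0.065, 1.46, 0.022, 1.35, -0.088], TCP at [0.262, -0.568, 0.223] pointing down, gripper open.
Joint ranges: [-2.6, 2.6], [-0.5, 2.12], [-1.47, 1.34], [0.16, 2.42], [-1.27, 4.41], [0.06, 2.06], [-2.6, 2.6]. Speed limits (rad/s): [2.22, 2.22, 2.79, 2.79, 3.14, 3.14, 3.14].

## Interface

Orientations are given as a unit quaternion [x, y, z, w].
In Python, from bench import read_state, camera, close_job, recognise, masks_of gives the robot as it stands.
- The arm moves only by the tool play_rows, never from a script. Its argument "moves" is a list of rows, each a list of 3 entries, a list of its own where there are three numbers: the shift along the tool's x, y, z in cm, then the turn, a rotation vector about the tool's x, y, z in rad, then the finger opening in cm, from 0 to 8.7. In form: [[[dx, dy, dz], [ax, ay, az], jaw], ...]. A call has 1 to 8 rows; each row is the pose to reach, as a shift and turn from the pose commanded when the call began, along the tool's axes at that moment; what a row does not reach only later rows make up. A row lasts 1/8 s, in which the tool goes at most 62.5 mm and 10.7 degrees, less where a joint would pass 70% of its speed; a pose out of reach is approached as far as the arm can. A call with a gripper value outside its range is refused whole. The fingers move at their own pace and stop on an object; "grip_force" is the grip in N (left out, the last holds). Time passes only in rows, so rows that repeat a pose let the fingers close. It gives the time, the measured TCP pose, the force and the opening at its end, in the units of the state.
- read_state(): the state, without advancing time (a new reading comes with each control period).
- camera(name): name is "scene" or "top" or "wrist"; returns a dict with "frame" (420x560x3 uint8, red, green, blue), "intrinsics" (3x3 intrinsics, pixels), "camera_from_world" (4x4, takes a point from world to camera coordinates). Camera axes: x right, y down, z forward; pixel columns grow to the right and rows downward; lengths in m; the calibration is good to about 2 mm. A picture is of the moment at which its call begins. There is no depth.
- close_job(): hands the job in, once; it reports no verdict.
Trained networks look in a picture, given as the dict that the camera call returned (one of the last four; its "shot" number tells which), for a name from the list of things; names that differ only in an ending like _2 or _b are one class to them, and where a whole thing is asked for, a point or a joint stands for the part that bears it (a point fixed in the world has none). Each returns a list of dicts, best first, with "conf" (0 to 1); they miss things now and then, are a little off and sometimes report something else, mostly with a low value. They report only what shows in the picture. A call takes as long as a camera call. They do not tell look-alikes from the thing itself.
- recognise(picture, query): "at" ([column, row] in pixels, amid what is visible of it).
- masks_of(picture, query): "region" (420x560 bool, what is visible of it) and "at" ([column, row] in pixels, amid what is visible of it).
The state is a dict: "time": time; "joint_positions": joint angles; "joint_vel": joint speeds; "joint_torque": joint torques, N m; "ee_pos": TCP position; "eef_rot": TCP orientation; "ft_force": force on the tool from outside, world axes, zero at the start; "torque": the same for the moment, N m; "width": finger opening in m.
Only numpy, scipy, OpenCV 4.12 (cv2) and the standard library are available. Lean on these libraries where they do the work, as an engineer would, in place of code of your own. Each camera call takes 0.05 s, during which the arm holds its last target.

## Task

Pick up the cap from the green mat and fit it to the coolant filter pot: feel its two lugs into the slots of the brass ring, push it fully in against the spring, twist it a quarter turn clockwise (seen from above) until it stops, and let the spring lift it into its lock, and let go. Do it gently, never pressing the cap on the pot with more than about 60 N, keep the cap upright and leave the other things on the bench alone.

Things in the scene. Friction and masses are not known exactly. Their poses are not given: they have to be found in the camera images.
- cap_center (a point): Centre, half-way up, of the loose bayonet cap (about 160 g, 60 mm high), which starts upright on the green mat. Below this point: black round plug, 50 mm in diameter, 30 mm high, its lowest 5 mm tapered to 43 mm. Above it: the orange grip bar. Axes: x along bar and lugs, z up the plug's axis. Half a turn about z makes no difference.
- cap_grip (a point): Point to grip, 22 mm above cap_center, in the cap's orange grip bar: 46 mm long (x), 12 mm thick (y), standing 30 mm above the plug's flat top. Grip it across its thickness. Same axes as cap_center.
- cap: The cap, origin at the centre of its underside, 30 mm below cap_center, same axes. Two steel lugs stick out of the plug along +x and -x, in line with the bar, to 34 mm from the axis; each is 10 mm wide (y) and 5 mm high, its underside 8 mm above the cap's underside.
- mouth (a point): Centre of the filter pot's mouth, level with the top of its brass bayonet ring; z up. Ring hole 52 mm in diameter with two opposite slots, 13 mm wide, for the lugs, roughly along +x and -x (red marks). The ring is screwed in by hand: the true slots stand anywhere within 26 degrees either side of the marks, not measured; find them by feel or eye. Ledges beside the slots are 8 mm thick.
- pot: Fixed grey metal filter pot with ring and spring follower: 90 mm in diameter, 100 mm high, 124 mm foot flange, brass pipe stubs along y; origin under its centre, same axes as mouth. cap_center height over mouth: 22 mm with lugs on top of the ring; 19 mm in the slots, just meeting the spring (3 N, then 0.9 N per mm); below 9 mm lugs are clear under the ledges; 6.5 mm firm stop (14 N).
- locked (a point): Where cap_center is when locked: on the pot's axis, 13 mm above mouth, same axes. Pushed in, the cap turns clockwise seen from above; the lock notch lies 80 degrees from the slot (6 degrees of play), a firm stop at about 85 degrees. The notch is 4 mm deep in the ledge's underside: let up there and the spring (about 8 N) lifts the cap to this height and holds it.
- finned: Bystander: black finned metal block, 90 x 120 x 40 mm; origin at the centre of its underside.
- brush: Bystander: brush lying on the bench; origin under its middle.
- jar: Bystander: amber jar with a red cap, 60 mm in diameter, 70 mm high; origin at the centre of its underside.
- carton: Bystander: blue plastic block, 90 x 70 x 50 mm; origin at the centre of its underside.
Things that resemble listed ones, but are neither listed nor needed, are in the scene too. Of the things that look like the pot, the middle-sized one is meant.

How it is judged:
On the way, in this order (a step that is already met when the one before it is completed fails the run):
1. the cap is pushed in against the spring, its lugs below the ring's ledges (z of cap_center in the frame of mouth below 0.0095 m and horizontal distance between cap_center and mouth below 0.006 m), for 0.05 s.
2. the cap is turned to the lock and the spring has lifted it into the notch (z of cap_center in the frame of mouth between 0.011 and 0.0155 m and angle between the x axis of cap_center and the x axis of mouth, either way round above 0.75 rad), for 0.1 s.
At the end, for the whole second after the job is handed in: The cap sits locked in the ring: its centre 11 to 15.5 mm above the mouth (lifted into the notch by the spring), within 5 mm of the pot's axis, turned at least 43 degrees from the pot's marks, upright within 0.1 rad, at rest and released (all of step 2 and horizontal distance between cap_center and mouth below 0.005 m and angle between cap_center's own z axis and vertical below 0.1 rad and linear speed of cap below 0.01 m/s); the robot touches nothing.
It fails at once if the cap presses on the pot, its ring or follower with more than 60 N (contact force between cap and pot above 60 N).
It fails at once if the cap is tipped over (more than 0.6 rad) (angle between cap_center's own z axis and vertical above 0.6 rad).
It fails at once if the finned block, brush, jar or blue block is moved more than 15 mm (distance of any of finned, brush, jar, carton from where it was at the start of the episode above 0.015 m).
It also fails if it takes over 72 s, if anything falls off the work surface, if the arm or the gripper's body presses on something with over 40 N, if the wrist force passes 120 N, or if a joint passes its speed limit or range.

## Working session

There is one attempt and no reset: what is moved stays moved. The work goes in short steps, Python scripts to look and compute and a tool call to move; the robot and the scene stay as the last step left them, time stands still between calls to the robot, and variables do not carry over. Pictures are saved under pics/ and viewed, and the job is handed in when it is done.

Besides the shell and the picture viewer there is one more tool, called after "Call:" as a command line: name --argument value ..., lists and objects as JSON in quotes. play_rows: Moves the arm, as the interface text tells. Its arguments: {"type":"object","properties":{"moves":{"type":"array","items":{"type":"array"}},"grip_force":{"type":"number"}},"required":["moves"]}

```bash
mkdir -p pics; ls; python3 - <<'E'
from bench import *
import cv2,numpy as np,pickle
s=read_state();print({k:np.round(v,3) for k,v in s.items()})
D={}
for n in ["scene","top","wrist"]:
    p=camera(n);D[n]=p
    cv2.imwrite(f"pics/{n}0.png",p["frame"][:,:,::-1])
    print(n,np.round(p["intrinsics"],1).tolist(),np.round(p["camera_from_world"],3).tolist())
    for q in ["cap","pot","cap_grip","mouth"]:
        try: print(q,[(np.round(r["at"]).tolist(),round(r["conf"],2)) for r in recognise(p,q)])
        except Exception as e: print(q,e)
pickle.dump(D,open("d0.pkl","wb"))
E
```

```text
pics
{'time': np.float64(0.0), 'joint_positions': array([ 1.116,  0.333, -0.065,  1.461,  0.022,  1.35 , -0.089]), 'joint_vel': array([ 0.   , -0.001,  0.   ,  0.001, -0.001, -0.001, -0.001]), 'joint_torque': array([-0.0000e+00, -6.2325e+01,  2.4000e-02, -3.8989e+01, -6.1000e-02,
        4.0000e-02,  0.0000e+00]), 'ee_pos': array([ 0.261, -0.567,  0.222]), 'eef_rot': array([ 0.977,  0.214, -0.   , -0.001]), 'ft_force': array([ 0.29 , -1.08 ,  0.047]), 'torque': array([-0.025, -0.034, -0.039]), 'width': np.float64(0.087)}
scene [[387.7, 0.0, 281.1], [0.0, 387.7, 208.8], [0.0, 0.0, 1.0]] [[-0.359, 0.933, 0.009, 0.201], [0.644, 0.255, -0.721, -0.275], [-0.675, -0.253, -0.693, 1.593], [0.0, 0.0, 0.0, 1.0]]
cap [([228.0, 212.0], 0.82)]
pot [([308.0, 186.0], 0.88), ([326.0, 288.0], 0.86), ([317.0, 241.0], 0.65), ([174.0, 234.0], 0.57)]
cap_grip [([229.0, 209.0], 0.77)]
mouth [([322.0, 288.0], 0.92), ([306.0, 189.0], 0.91)]
top [[456.2, 0.0, 282.8], [0.0, 456.2, 207.7], [0.0, 0.0, 1.0]] [[-0.022, -1.0, 0.004, 0.025], [-0.992, 0.022, -0.123, 0.568], [0.123, -0.007, -0.992, 1.203], [0.0, 0.0, 0.0, 1.0]]
cap [([355.0, 214.0], 0.72)]
pot [([222.0, 156.0], 0.96), ([282.0, 282.0], 0.92), ([246.0, 209.0], 0.91), ([355.0, 215.0], 0.48)]
cap_grip [([357.0, 214.0], 0.61)]
mouth [([280.0, 280.0], 0.96), ([248.0, 210.0], 0.85), ([221.0, 153.0], 0.63), ([417.0, 229.0], 0.21)]
wrist [[324.1, 0.0, 280.0], [0.0, 324.1, 207.7], [0.0, 0.0, 1.0]] [[0.418, -0.909, -0.001, -0.625], [-0.878, -0.404, 0.257, -0.03], [-0.234, -0.107, -0.966, 0.389], [0.0, 0.0, 0.0, 1.0]]
cap []
pot []
cap_grip []
mouth []
```

View pics/scene0.png

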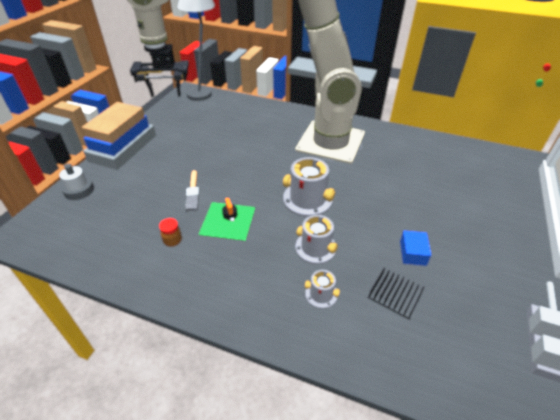

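View pics/top0.png

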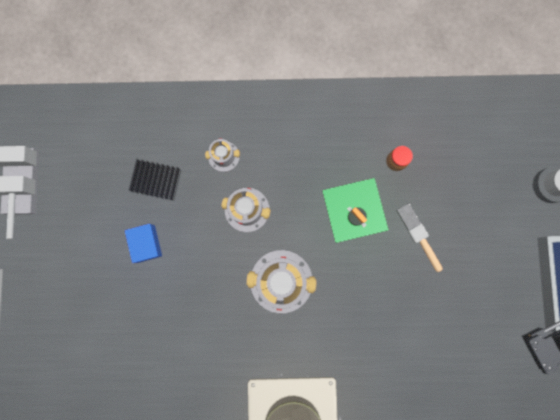

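View pics/wrist0.png

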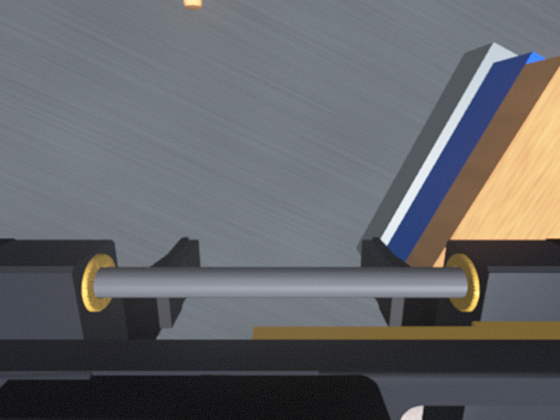

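```bash
python3 - <<'E'
import cv2
a=cv2.imread("pics/top0.png");b=cv2.imread("pics/scene0.png")
cv2.imwrite("pics/top0z.png",cv2.resize(a[110:340,190:400],None,fx=2.6,fy=2.6,interpolation=cv2.INTER_CUBIC))
cv2.imwrite("pics/scene0z.png",cv2.resize(b[150:330,150:390],None,fx=3.2,fy=3.2,interpolation=cv2.INTER_CUBIC))
E
```

```text
(no output)
```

View pics/top0z.png

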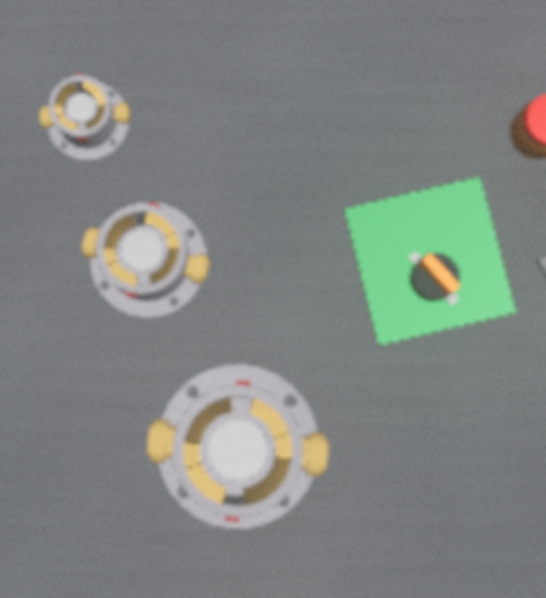

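View pics/scene0z.png

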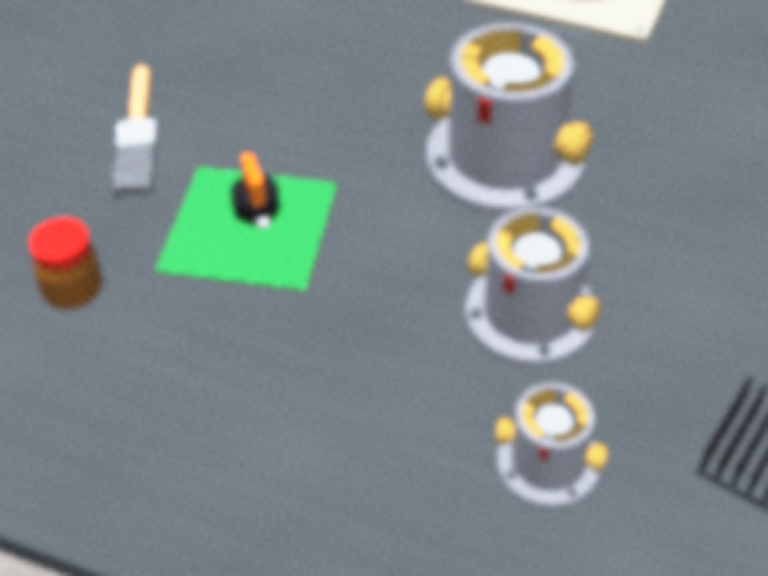

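```bash
cat > h.py <<'E'
import numpy as np,cv2
from scipy.spatial.transform import Rotation as R
def ray(p,uv):
    K=np.array(p["intrinsics"]);T=np.array(p["camera_from_world"])
    d=T[:3,:3].T@np.linalg.inv(K)@np.array([uv[0],uv[1],1.]);o=-T[:3,:3].T@T[:3,3]
    return o,d
def atz(p,uv,z):
    o,d=ray(p,uv);return o+d*(z-o[2])/d[2]
def proj(p,X):
    X=np.atleast_2d(X);T=np.array(p["camera_from_world"]);c=X@T[:3,:3].T+T[:3,3]
    u=c@np.array(p["intrinsics"]).T;return u[:,:2]/u[:,2:]
E
python3 - <<'E'
from h import *
import pickle
D=pickle.load(open("d0.pkl","rb"))
print("mouth top",atz(D["top"],(245,208),.1)," scene",atz(D["scene"],(318,226),.1))
print("cap top",atz(D["top"],(361,214),.06),"scene",atz(D["scene"],(229,200),.06))
E
```

```text
mouth top [0.56147789 0.11033266 0.1       ]  scene [0.56967127 0.11611491 0.1       ]
cap top [ 0.54372423 -0.19449004  0.06      ] scene [ 0.52697168 -0.19239168  0.06      ]
```

```bash
cat >> h.py <<'E'
def tool(yaw):  # tool-down, tool x at yaw(world deg)
    y=np.radians(yaw);return R.from_matrix(np.array([[np.cos(y),np.sin(y),0],[np.sin(y),-np.cos(y),0],[0,0,-1.]]))
def delta(cp,cq,tp,tyaw):
    R0=R.from_quat(cq);d=R0.inv().apply(np.array(tp)-cp)*100
    rv=(R0.inv()*tool(tyaw)).as_rotvec();return np.round(d,2),np.round(rv,3)
def yaw(q):
    x=R.from_quat(q).apply([1,0,0]);return np.degrees(np.arctan2(x[1],x[0]))
E
python3 - <<'E'
from h import *
from bench import *
import pickle
D=pickle.load(open("d0.pkl","rb"));s=read_state()
o,d=ray(D["wrist"],(280,207.7));R0=R.from_quat(s["eef_rot"])
print("cam in tool",R0.inv().apply(o-s["ee_pos"]),R0.inv().apply(d))
print(delta(s["ee_pos"],s["eef_rot"],[.50,-.225,.22],43.5), yaw(s["eef_rot"]))
E
```

```text
cam in tool [ 0.07039138  0.00067844 -0.16044267] [-0.25736002 -0.00097324  0.96631512]
(array([ 35.99, -21.14,   0.26]), array([ 0.   , -0.   , -0.327])) 24.739356926087396
```

Call:
play_rows --moves '[[[6,-3.5,0],[0,0,-0.1],8.7],[[12,-7,0],[0,0,-0.2],8.7],[[17,-10,0],[0,0,-0.3],8.7],[[22,-13,0.2],[0,0,-0.327],8.7],[[27,-16,0.2],[0,0,-0.327],8.7],[[32,-19,0.2],[0,0,-0.327],8.7],[[36,-21.1,0.2],[0,0,-0.327],8.7],[[36,-21.1,0.2],[0,0,-0.327],8.7]]'

```text
time: 1.75
ee_pos: [0.5023, -0.2213, 0.2207]
eef_rot: [0.928, 0.373, 0.001, -0.0]
ft_force: [-0.2, 0.0, -0.1]
width: 0.0871
```

```bash
python3 - <<'E'
from bench import *
from h import *
import pickle
s=read_state();print({k:np.round(v,3) for k,v in s.items()},yaw(s["eef_rot"]))
p=camera("wrist");pickle.dump(p,open("w1.pkl","wb"))
cv2.imwrite("pics/w1.png",p["frame"][:,:,::-1])
for q in ["cap","cap_grip"]: print(q,[(np.round(r["at"]).tolist(),round(r["conf"],2)) for r in recognise(p,q)])
E
```

```text
{'time': np.float64(1.75), 'joint_positions': array([ 0.674,  0.191, -0.387,  1.651,  0.072,  1.313, -0.53 ]), 'joint_vel': array([ 0.048, -0.006,  0.067,  0.011,  0.015,  0.004,  0.043]), 'joint_torque': array([ -2.274, -49.887,  -4.302, -38.826,  -0.32 ,  -0.105,  -0.78 ]), 'ee_pos': array([ 0.502, -0.221,  0.221]), 'eef_rot': array([ 0.928,  0.373,  0.001, -0.   ]), 'ft_force': array([-0.228,  0.014, -0.08 ]), 'torque': array([-0.088,  0.05 ,  0.051]), 'width': np.float64(0.087)} 43.85653396931355
cap [([287.0, 137.0], 0.81)]
cap_grip [([284.0, 139.0], 0.75)]
```

View pics/w1.png

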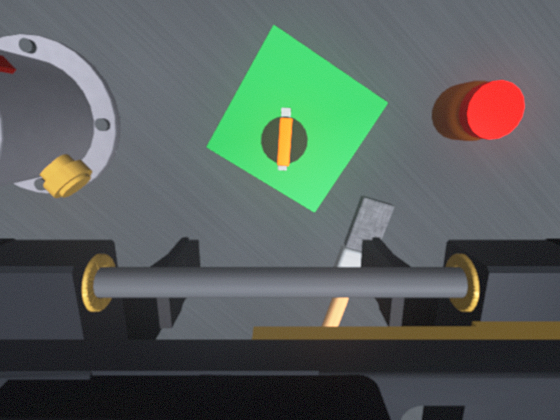

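```bash
cat >> h.py <<'E'
def orange(p):
    f=cv2.cvtColor(p["frame"],cv2.COLOR_RGB2HSV);return cv2.inRange(f,(8,150,120),(22,255,255))
def box(x,y,yw,z0,z1,lx=.046,ly=.012):
    c,s=np.cos(yw),np.sin(yw)
    return np.array([[x+a*lx/2*c-b*ly/2*s,y+a*lx/2*s+b*ly/2*c,z] for a in(-1,1) for b in(-1,1) for z in(z0,z1)])
def fitbar(p,mask,x0,z0,z1):
    from scipy.optimize import minimize
    g=cv2.GaussianBlur((mask>0).astype(np.float32),(0,0),1.0)
    def cost(v):
        h=cv2.convexHull((proj(p,box(v[0],v[1],v[2],z0,z1))*16).astype(np.int32))
        im=np.zeros(mask.shape,np.float32);cv2.fillConvexPoly(im,h,1.0,cv2.LINE_AA,4)
        return float(((cv2.GaussianBlur(im,(0,0),1.0)-g)**2).sum())
    best=minimize(cost,x0,method="Nelder-Mead",options=dict(initial_simplex=np.array([x0,x0+np.array([.006,0,0]),x0+np.array([0,.006,0]),x0+np.array([0,0,.1])]),xatol=1e-5,fatol=1e-3,maxiter=600))
    return best.x,best.fun,g.sum()
E
python3 - <<'E'
from h import *
import pickle
p=pickle.load(open("w1.pkl","rb"))
m=orange(p);m[:90]=0;m[200:]=0;m[:,:240]=0;m[:,330:]=0
print((m>0).sum())
a=atz(p,(284,140),.06);print(a)
x,f,g=fitbar(p,m,np.array([a[0],a[1],np.radians(44)]),.030,.060);print(x,np.degrees(x[2]),f,g)
l1=atz(p,(286,112),.0125);l2=atz(p,(282,167),.0125);print(l1,l2,np.hypot(*(l1-l2)[:2]),(l1+l2)/2,np.degrees(np.arctan2(*(l1-l2)[1::-1])))
E
```

```text
617
[ 0.54355891 -0.18779676  0.06      ]
[ 0.54273105 -0.18899142  0.70068441] 40.14625954812314 7.514734745025635 617.0
[ 0.56520915 -0.17069089  0.0125    ] [ 0.51886033 -0.20922349  0.0125    ] 0.06027415901551264 [ 0.54203474 -0.18995719  0.0125    ] 39.738814934688975
```

```bash
python3 - <<'E'
from bench import *
from h import *
s=read_state()
print(delta(s["ee_pos"],s["eef_rot"],[.51,.112,.24],0))
E
```

```text
(array([ 24.  , -23.88,  -1.97]), array([0.   , 0.001, 0.757]))
```

Call:
play_rows --moves '[[[4,-4,-2],[0,0,0.12],8.7],[[8,-8,-2],[0,0,0.24],8.7],[[12,-12,-2],[0,0,0.36],8.7],[[16,-16,-2],[0,0,0.48],8.7],[[20,-20,-2],[0,0,0.6],8.7],[[23,-23,-2],[0,0,0.7],8.7],[[24,-23.9,-2],[0,0,0.757],8.7],[[24,-23.9,-2],[0,0,0.757],8.7]]'

```text
time: 2.9
ee_pos: [0.51, 0.1127, 0.2405]
eef_rot: [1.0, 0.001, 0.0, 0.0]
ft_force: [-0.5, -0.5, -0.3]
width: 0.0874
```

```bash
python3 - <<'E'
from bench import *
from h import *
import pickle
s=read_state();print(s["joint_positions"],yaw(s["eef_rot"]),s["ee_pos"])
p=camera("wrist");pickle.dump(p,open("w2.pkl","wb"))
cv2.imwrite("pics/w2.png",p["frame"][:,:,::-1])
for q in ["mouth","pot"]: print(q,[(np.round(r["at"]).tolist(),round(r["conf"],2)) for r in recognise(p,q)])
E
```

```text
[ 0.2565568   0.14240472 -0.6118256   1.67680226  0.08390418  1.34877611
 -1.93781553] 0.11438608686524125 [0.51004049 0.11273421 0.2405296 ]
mouth [([220.0, 7.0], 0.94), ([337.0, 264.0], 0.84), ([279.0, 133.0], 0.81)]
pot [([279.0, 129.0], 0.93), ([342.0, 264.0], 0.82), ([224.0, 11.0], 0.59)]
```

View pics/w2.png

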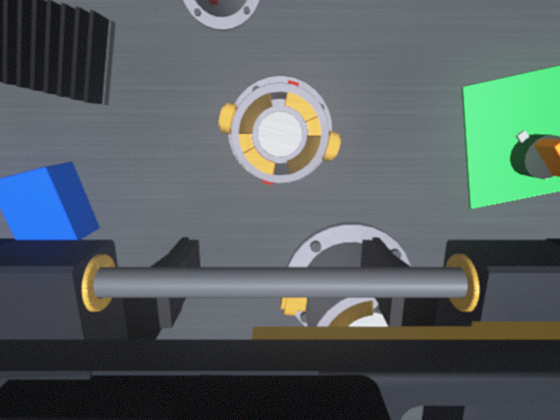

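```bash
python3 - <<'E'
import cv2
a=cv2.imread("pics/w2.png")
cv2.imwrite("pics/w2z.png",cv2.resize(a[65:195,210:350],None,fx=4.5,fy=4.5,interpolation=cv2.INTER_CUBIC))
E
```

```text
(no output)
```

View pics/w2z.png

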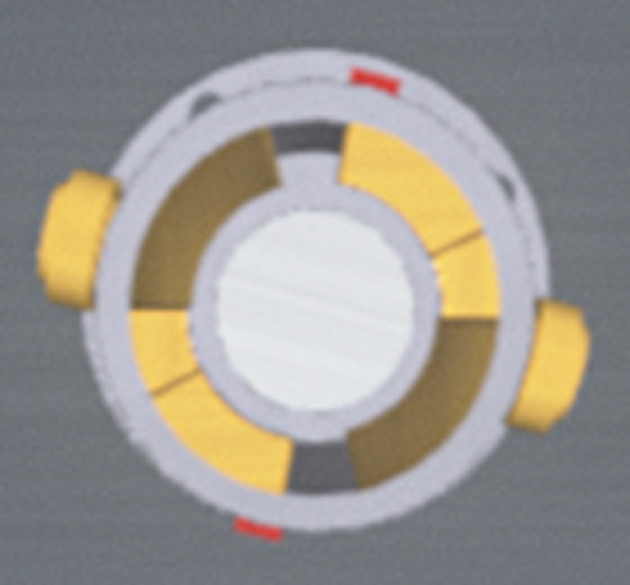

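```bash
python3 - <<'E'
from h import *
import pickle
p=pickle.load(open("w2.pkl","rb"))
o=lambda u:atz(p,((u[0]+.5)/4.5-.5+210,(u[1]+.5)/4.5-.5+65),.1)
for n,a in dict(center=(315,309),L=(131,309),Rr=(499,318),T=(311,122),B=(321,494),iL=(189,310),iR=(440,318)).items(): print(n,o(a).round(4))
e=lambda a,b:np.degrees(np.arctan2(*(o(b)-o(a))[1::-1]))
m=lambda *q:np.mean(q,0)
print("slot",e(m((287,490),(357,487),(293,440),(348,437)),m((272,130),(350,123),(282,183),(342,180))))
print("edges",e((282,183),(272,130)),e((342,180),(350,123)),e((287,490),(293,440)),e((357,487),(348,437)))
print("mark",e((258,529),(375,82)))
# ellipse on grey ring inner: check w/ scene, top projections
print(o(m((272,130),(350,123))),o(m((287,490),(357,487))))
import pickle
D=pickle.load(open("d0.pkl","rb"))
c=o((315,309));th=np.linspace(0,2*np.pi,40)
for n in["top","scene"]:
    f=D[n]["frame"][:,:,::-1].copy();f=cv2.resize(f,None,fx=4,fy=4,interpolation=cv2.INTER_CUBIC)
    for r in(.026,.045):
        q=proj(D[n],np.c_[c[0]+r*np.cos(th),c[1]+r*np.sin(th),0*th+.1]);q=(q+.5)*4-.5
        cv2.polylines(f,[q.astype(np.int32)],True,(0,255,0) if r<.03 else (255,0,255),1)
    u=(proj(D[n],[c])[0]*4).astype(int);cv2.imwrite(f"pics/chk_{n}.png",f[u[1]-150:u[1]+150,u[0]-150:u[0]+150])
E
python3 -c "
import cv2,numpy as np
cv2.imwrite('pics/chk.png',np.hstack([cv2.imread('pics/chk_top.png'),cv2.imread('pics/chk_scene.png')]))"
```

```text
center [0.5702 0.1128 0.1   ]
L [0.5702 0.1499 0.1   ]
Rr [0.5685 0.0757 0.1   ]
T [0.6058 0.1136 0.1   ]
B [0.5327 0.1116 0.1   ]
iL [0.57   0.1382 0.1   ]
iR [0.5685 0.0876 0.1   ]
slot 1.9109852837180556
edges 10.907646861254937 -8.054386094483055 -7.030709361613431 10.602774998084284
mark -14.97061413991613
[0.60496167 0.11364086 0.1       ] [0.53387452 0.1113483  0.1       ]
```

View pics/chk.png

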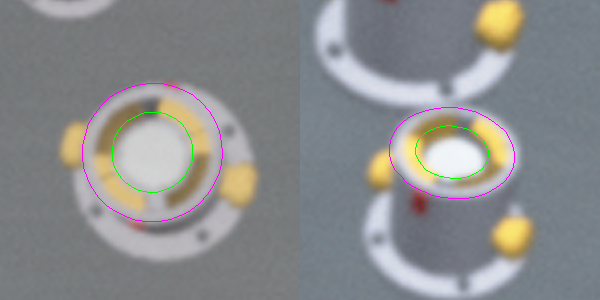

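```bash
python3 - <<'E'
from bench import *
from h import *
s=read_state()
print(delta(s["ee_pos"],s["eef_rot"],[.5427,-.189,.10],40.1))
E
```

```text
(array([ 3.24, 30.01, 14.07]), array([ 0.001,  0.   , -0.7  ]))
```

Call:
play_rows --moves '[[[0.5,5,0],[0,0,-0.12],8],[[1,10,0],[0,0,-0.24],7],[[1.5,15,0],[0,0,-0.36],6],[[2,20,2],[0,0,-0.48],5],[[2.6,25,5],[0,0,-0.6],5],[[3.24,29,9],[0,0,-0.7],5],[[3.24,30,13],[0,0,-0.7],5],[[3.24,30,14],[0,0,-0.7],5]]'

```text
time: 4.05
ee_pos: [0.5406, -0.1886, 0.0981]
eef_rot: [0.94, 0.342, -0.002, -0.001]
ft_force: [0.1, 0.8, 0.5]
width: 0.0499
```

```bash
python3 - <<'E'
from bench import *
from h import *
s=read_state();print(s["joint_positions"],yaw(s["eef_rot"]),s["ee_pos"],s["width"])
print(delta(s["ee_pos"],s["eef_rot"],[.5427,-.189,.034],40.1))
p=camera("wrist");cv2.imwrite("pics/w3.png",p["frame"][:,:,::-1])
E
```

```text
[ 0.61401488  0.35703358 -0.42900029  1.72669831  0.16390565  1.09774395
 -0.73884493] 40.03123674739401 [ 0.54060691 -0.18861031  0.09807852] 0.04993811663128883
(array([0.15, 0.19, 6.41]), array([-0.004,  0.003, -0.001]))
```

View pics/w3.png

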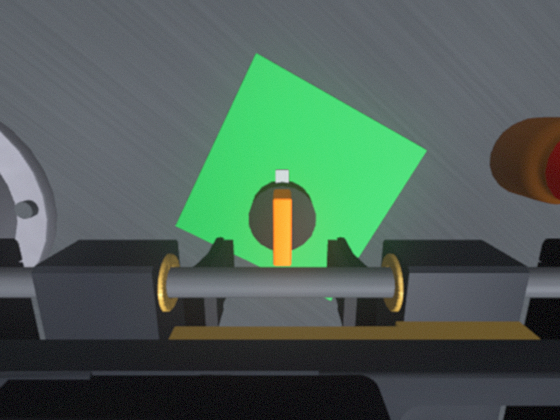

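Call:
play_rows --moves '[[[0,0,2.5],[0,0,0],5],[[0,0,4.5],[0,0,0],5],[[0,0,5.8],[0,0,0],5],[[0,0,6.4],[0,0,0],5],[[0,0,6.4],[0,0,0],5]]' --grip_force 25

```text
time: 4.72
ee_pos: [0.543, -0.1867, 0.0366]
eef_rot: [0.939, 0.344, -0.0, -0.0]
ft_force: [0.3, -0.2, 0.1]
width: 0.0502
```

```bash
python3 - <<'E'
from bench import *
from h import *
s=read_state();print(yaw(s["eef_rot"]),s["ee_pos"],s["width"],s["ft_force"])
p=camera("wrist");cv2.imwrite("pics/w4.png",p["frame"][:,:,::-1])
p=camera("scene");cv2.imwrite("pics/s4.png",cv2.resize(p["frame"][120:270,150:330,::-1],None,fx=4,fy=4))
E
```

```text
40.21831028399179 [ 0.5429576  -0.18666294  0.03661484] 0.05015123526529927 [ 0.32352039 -0.24437274  0.09900537]
```

View pics/w4.png

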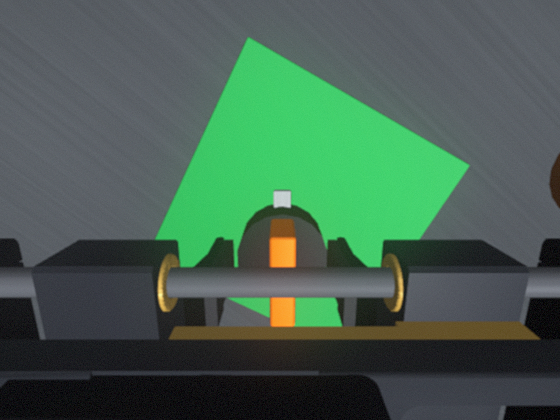

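View pics/s4.png

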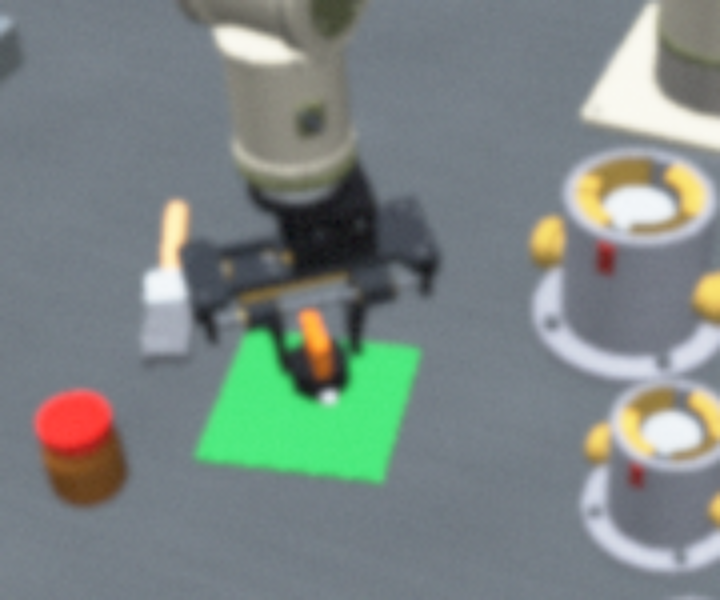

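Call:
play_rows --moves '[[[0,0,0.25],[0,0,0],4],[[0,0,0.25],[0,0,0],2],[[0,0,0.25],[0,0,0],0.8],[[0,0,0.25],[0,0,0],0.8],[[0,0,0.25],[0,0,0],0.8],[[0,0,0.25],[0,0,0],0.8]]' --grip_force 40

```text
time: 5.58
ee_pos: [0.5435, -0.187, 0.0345]
eef_rot: [0.939, 0.344, 0.001, 0.0]
ft_force: [1.4, 0.3, 5.1]
width: 0.012
```

```bash
python3 - <<'E'
from bench import *
from h import *
s=read_state();print(yaw(s["eef_rot"]),s["ee_pos"],s["width"],s["ft_force"],s["torque"],s["joint_positions"])
E
```

```text
40.206748132892514 [ 0.54346574 -0.18696444  0.03452188] 0.011973895435121337 [1.36959488 0.33065085 5.13515262] [-0.05276469 -0.1635833  -0.02516263] [ 0.59504013  0.43460856 -0.41459049  1.77413601  0.20674254  0.97435734
 -0.77085837]
```

```bash
python3 - <<'E'
from bench import *
from h import *
s=read_state()
print(delta(s["ee_pos"],s["eef_rot"],[.5435,-.187,.22],40.1))
print(delta(s["ee_pos"],s["eef_rot"],[.64,.1128,.24],179))
E
```

```text
(array([ 1.000e-02,  3.000e-02, -1.855e+01]), array([ 0.001, -0.001,  0.002]))
(array([ 26.74, -16.64, -20.55]), array([ 1.000e-03,  1.000e-03, -2.422e+00]))
```

Call:
play_rows --moves '[[[0,0,-1],[0,0,0],0.8],[[0,0,-4],[0,0,0],0.8],[[0,0,-9],[0,0,0],0.8],[[0,0,-14],[0,0,0],0.8],[[2,-1.2,-18],[0,0,-0.12],0.8],[[5,-3,-20.5],[0,0,-0.26],0.8],[[8,-5,-20.5],[0,0,-0.42],0.8],[[11,-7,-20.5],[0,0,-0.58],0.8]]'

```text
time: 6.58
ee_pos: [0.5815, -0.0612, 0.2394]
eef_rot: [0.8, 0.6, -0.0, -0.0]
ft_force: [0.7, -0.1, -1.5]
width: 0.012
```

Call:
play_rows --moves '[[[0,0,0],[0,0,-0.16],0.8],[[0,0,0],[0,0,-0.32],0.8],[[0,0,0],[0,0,-0.48],0.8],[[0,0,0],[0,0,-0.64],0.8],[[0,0,0],[0,0,-0.8],0.8],[[0,0,0],[0,0,-0.96],0.8],[[0,0,0],[0,0,-1.12],0.8],[[0,0,0],[0,0,-1.28],0.8]]'

```text
time: 7.58
ee_pos: [0.5811, -0.0623, 0.2389]
eef_rot: [0.283, 0.959, -0.0, -0.001]
ft_force: [-0.0, -0.7, -2.5]
width: 0.0115
```

```bash
python3 - <<'E'
from bench import *
from h import *
s=read_state();print(s["time"],yaw(s["eef_rot"]),s["ee_pos"],s["width"],s["ft_force"],s["torque"],s["joint_positions"])
print(delta(s["ee_pos"],s["eef_rot"],[.64,.1128,.24],181.9))
E
```

```text
7.575 147.08770603428366 [ 0.58113325 -0.0622694   0.23889786] 0.011508651583665451 [-0.02072817 -0.66825606 -2.50603871] [ 0.03713621 -0.1487652   0.02831401] [ 0.64369835  0.32509785 -0.76338832  1.51569599  0.22629519  1.39279502
  0.86249649]
(array([ 4.57, 17.9 , -0.12]), array([-0.   , -0.001, -0.608]))
```

Call:
play_rows --moves '[[[1,4.5,0],[0,0,-0.15],0.8],[[2.3,9,0],[0,0,-0.3],0.8],[[3.5,13.5,0],[0,0,-0.45],0.8],[[4.3,17,0],[0,0,-0.58],0.8],[[4.57,17.9,0],[0,0,-0.608],0.8],[[4.57,17.9,0],[0,0,-0.608],0.8],[[4.57,17.9,0],[0,0,-0.608],0.8]]'

```text
time: 8.45
ee_pos: [0.6415, 0.1106, 0.239]
eef_rot: [-0.012, 1.0, -0.001, -0.0]
ft_force: [-0.6, -0.4, -1.9]
width: 0.0119
```

```bash
python3 - <<'E'
from bench import *
from h import *
import pickle
s=read_state();print(s["time"],yaw(s["eef_rot"]),s["ee_pos"],s["width"],s["ft_force"],s["torque"],s["joint_positions"])
p=camera("wrist");pickle.dump(p,open("w5.pkl","wb"));cv2.imwrite("pics/w5.png",p["frame"][:,:,::-1])
p2=camera("scene");cv2.imwrite("pics/s5.png",p2["frame"][:,:,::-1])
E
```

```text
8.45 -178.5760987304035 [0.64154787 0.11062131 0.23904264] 0.01187297827231413 [-0.60910745 -0.39490699 -1.94622225] [ 0.08073587 -0.11998583  0.00476032] [ 0.35702359  0.52099244 -0.87709811  1.32394516  0.39575371  1.47466377
  1.10588431]
```

View pics/w5.png

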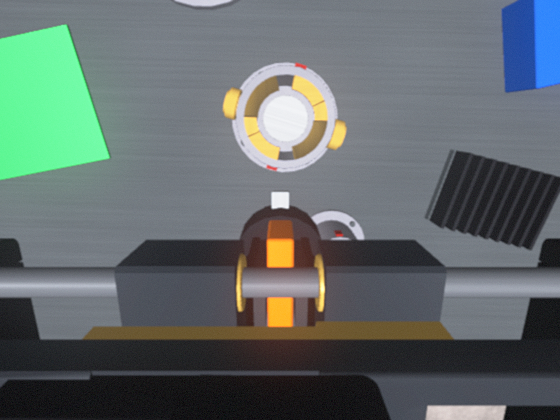

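View pics/s5.png

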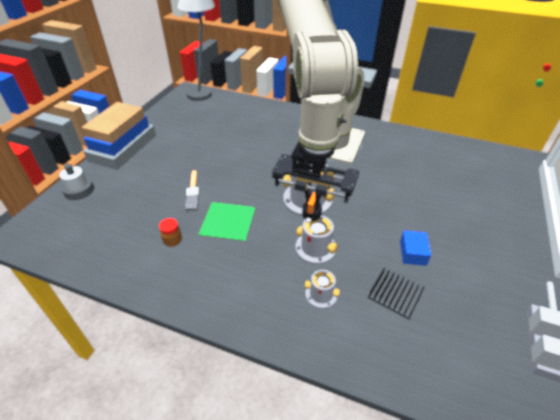

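```bash
python3 - <<'E'
import cv2
a=cv2.imread("pics/w5.png")
cv2.imwrite("pics/w5z.png",cv2.resize(a[55:240,205:365],None,fx=3.2,fy=3.2,interpolation=cv2.INTER_CUBIC))
cv2.imwrite("pics/w5y.png",cv2.resize(a[55:185,215:355],None,fx=4.5,fy=4.5,interpolation=cv2.INTER_CUBIC))
E
```

```text
(no output)
```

View pics/w5y.png

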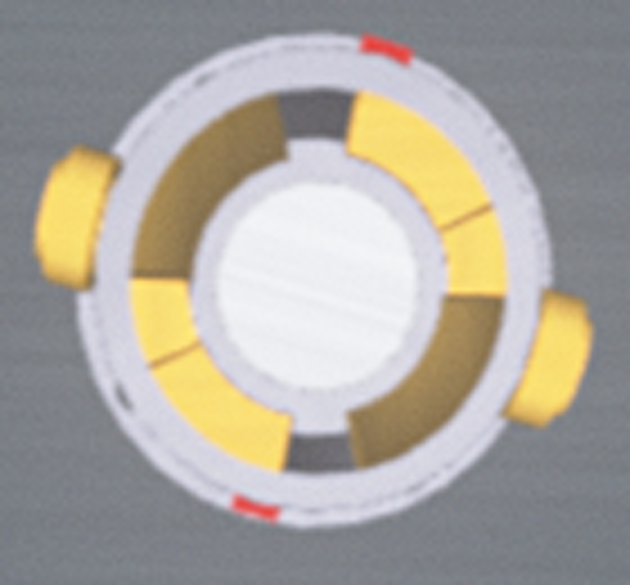

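View pics/w5z.png

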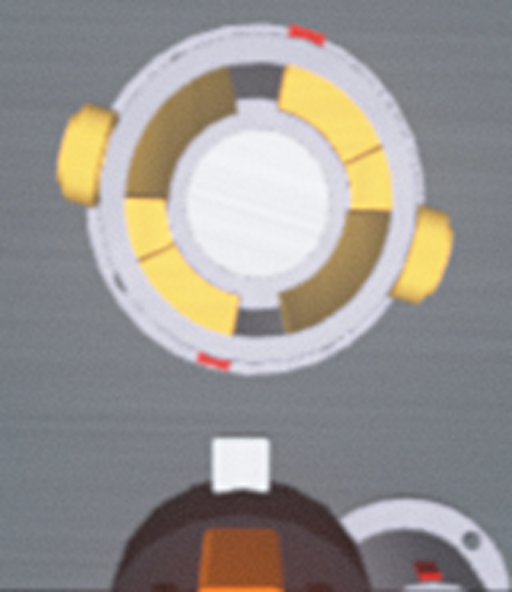

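```bash
python3 - <<'E'
from h import *
import pickle
p=pickle.load(open("w5.pkl","rb"))
o=lambda u:atz(p,((u[0]+.5)/4.5-.5+215,(u[1]+.5)/4.5-.5+55),.1)
e=lambda a,b:np.degrees(np.arctan2(*(o(b)-o(a))[1::-1]))
m=lambda *q:np.mean(q,0)
print("L,R,T,B",[o(a).round(4)[:2] for a in((131,277),(505,296),(316,90),(320,472))])
print("c",o((318,281)))
print("slot",e(m((277,93),(355,90),(288,158),(347,155)),m((284,472),(355,468),(290,416),(347,411))), e((316,91),(319.5,470)))
print("mark",e((386,49),(256,508)))
# cap lug: far tip center in w5: z crop (241,438..490) of 3.2 zoom
R5=R.from_quat([-.012,1,-.001,0]);
T=np.array([.64155,.11062,.23904])
zl=T[2]-.0345+.0105+.0025
for u in((241,438),(241,465)):
    w=atz(p,((u[0]+.5)/3.2-.5+205,(u[1]+.5)/3.2-.5+55),zl); print("lug in tool",R5.inv().apply(w-T)*1000)
E
```

```text
L,R,T,B [array([0.5681, 0.0759]), array([0.5699, 0.15  ]), array([0.5327, 0.1115]), array([0.6055, 0.1143])]
c [0.5679409  0.11287441 0.1       ]
slot 2.0329891327247456 2.1600158202270565
mark -14.771905275887224
lug in tool [31.03110851 -0.58714156 21.50196175]
lug in tool [26.05237044 -0.58752225 21.50184304]
```

```bash
python3 - <<'E'
from h import *
import pickle
p=pickle.load(open("w5.pkl","rb"))
f=p["frame"];print([tuple(f[r,280]) for r in range(192,245,2)])
R5=R.from_quat([-.012,1,-.001,0]);T=np.array([.64155,.11062,.23904])
for v,dz in((192,.013),(220,.03),(234,.06)):
    w=atz(p,(280,v),T[2]-.0345+dz); print(v,R5.inv().apply(w-T)*1000)
E
python3 -c "
import cv2
a=cv2.imread('pics/w5.png');cv2.imwrite('pics/w5b.png',cv2.resize(a[185:335,230:330],None,fx=4,fy=4))"
```

```text
[(np.uint8(218), np.uint8(223), np.uint8(230)), (np.uint8(240), np.uint8(242), np.uint8(245)), (np.uint8(238), np.uint8(240), np.uint8(244)), (np.uint8(241), np.uint8(242), np.uint8(245)), (np.uint8(239), np.uint8(241), np.uint8(244)), (np.uint8(240), np.uint8(241), np.uint8(244)), (np.uint8(240), np.uint8(241), np.uint8(244)), (np.uint8(240), np.uint8(243), np.uint8(247)), (np.uint8(92), np.uint8(88), np.uint8(88)), (np.uint8(67), np.uint8(53), np.uint8(53)), (np.uint8(63), np.uint8(47), np.uint8(46)), (np.uint8(70), np.uint8(53), np.uint8(50)), (np.uint8(80), np.uint8(63), np.uint8(65)), (np.uint8(80), np.uint8(67), np.uint8(72)), (np.uint8(124), np.uint8(74), np.uint8(59)), (np.uint8(140), np.uint8(77), np.uint8(44)), (np.uint8(139), np.uint8(76), np.uint8(43)), (np.uint8(139), np.uint8(77), np.uint8(44)), (np.uint8(142), np.uint8(80), np.uint8(45)), (np.uint8(142), np.uint8(76), np.uint8(38)), (np.uint8(144), np.uint8(79), np.uint8(41)), (np.uint8(151), np.uint8(84), np.uint8(46)), (np.uint8(143), np.uint8(78), np.uint8(38)), (np.uint8(194), np.uint8(99), np.uint8(42)), (np.uint8(255), np.uint8(157), np.uint8(47)), (np.uint8(255), np.uint8(187), np.uint8(44)), (np.uint8(255), np.uint8(192), np.uint8(51))]
192 [30.75630898 -0.56922777 21.50191933]
220 [19.19487738 -0.59398595  4.50165741]
234 [ 21.99369862  -0.63648081 -25.49825044]
```

View pics/w5b.png

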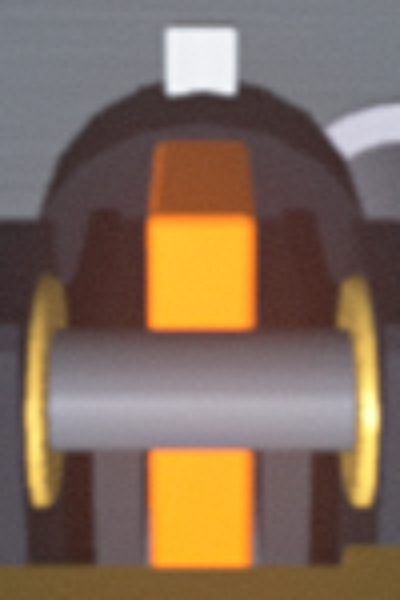

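```bash
cat > st.py <<'E'
from bench import *
from h import *
import sys
OFF=np.array([-.003,-.0003,.0045])
def go(z,yw,c=(.569,.1129)):  # TCP target for cap centre at height z over mouth
    s=read_state();Rt=tool(yw);tp=np.array([c[0],c[1],.1+z])-Rt.apply(OFF)
    return delta(s["ee_pos"],s["eef_rot"],tp,yw)
def st():
    s=read_state();Rr=R.from_quat(s["eef_rot"]);c=s["ee_pos"]+Rr.apply(OFF)
    print("t",round(float(s["time"]),2),"yaw",round(yaw(s["eef_rot"])%360,2),"capxy",np.round((c-[.569,.1129,.1])*1000,2),"tilt",np.round(Rr.as_matrix()[:2,2],4),"F",np.round(s["ft_force"],1),"M",np.round(s["torque"],2),"w",round(float(s["width"])*1000,1),"q7",round(float(s["joint_positions"][6]),2))
E
python3 - <<'E'
from st import *
st();print(go(.040,182))
E
```

```text
t 8.55 yaw 181.45 capxy [ 75.63  -2.34 134.69] tilt [ 0.0002 -0.001 ] F [ 0.6  0.2 -2.2] M [ 0.06 -0.11 -0.05] w 11.8 q7 1.11
(array([7.56, 0.43, 9.47]), array([-0.001,  0.   , -0.01 ]))
```

Call:
play_rows --moves '[[[3,0.2,0],[0,0,-0.01],0.8],[[6,0.4,1],[0,0,-0.01],0.8],[[7.56,0.43,4],[0,0,-0.01],0.8],[[7.56,0.43,7],[0,0,-0.01],0.8],[[7.56,0.43,8.5],[0,0,-0.01],0.8],[[7.56,0.43,8.5],[0,0,-0.01],0.8],[[7.56,0.43,8.5],[0,0,-0.01],0.8]]'

```text
time: 9.43
ee_pos: [0.5665, 0.1149, 0.1551]
eef_rot: [-0.019, 1.0, 0.0, 0.001]
ft_force: [-0.3, 0.2, -1.5]
width: 0.0119
```

```bash
python3 - <<'E'
from st import *
st();print(go(.030,182))
p=camera("wrist");cv2.imwrite("pics/w6.png",p["frame"][:,:,::-1])
p=camera("scene");cv2.imwrite("pics/s6.png",cv2.resize(p["frame"][140:290,240:400,::-1],None,fx=4,fy=4))
E
```

```text
t 9.43 yaw 182.17 capxy [ 0.53  1.83 50.64] tilt [0.0013 0.0005] F [-0.3  0.2 -1.5] M [ 0.13 -0.16  0.07] w 11.9 q7 1.08
(array([ 0.06, -0.18,  2.06]), array([0.   , 0.001, 0.003]))
```

View pics/w6.png

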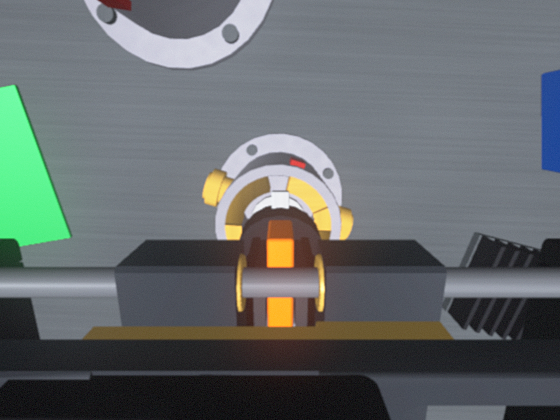

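View pics/s6.png

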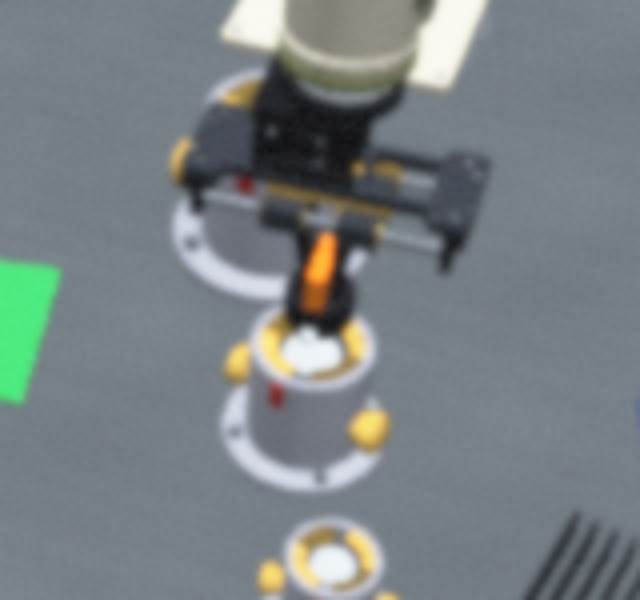

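Call:
play_rows --moves '[[[0.05,-0.18,0.8],[0,0,0],0.8],[[0.05,-0.18,1.6],[0,0,0],0.8],[[0.05,-0.18,1.6],[0,0,0],0.8],[[0.05,-0.18,1.6],[0,0,0],0.8]]'

```text
time: 10.02
ee_pos: [0.5654, 0.113, 0.1381]
eef_rot: [-0.019, 1.0, 0.0, -0.0]
ft_force: [-0.5, 0.3, -1.6]
width: 0.0117
```

```bash
python3 - <<'E'
from st import *
st();print(go(.026,182))
p=camera("wrist");cv2.imwrite("pics/w7.png",cv2.resize(p["frame"][120:250,200:360,::-1],None,fx=4,fy=4))
E
```

```text
t 10.03 yaw 182.2 capxy [-0.56 -0.13 33.57] tilt [-0.  0.] F [-0.5  0.3 -1.6] M [ 0.11 -0.11 -0.  ] w 11.7 q7 1.07
(array([-0.06,  0.01,  0.76]), array([ 0.   , -0.   ,  0.003]))
```

View pics/w7.png

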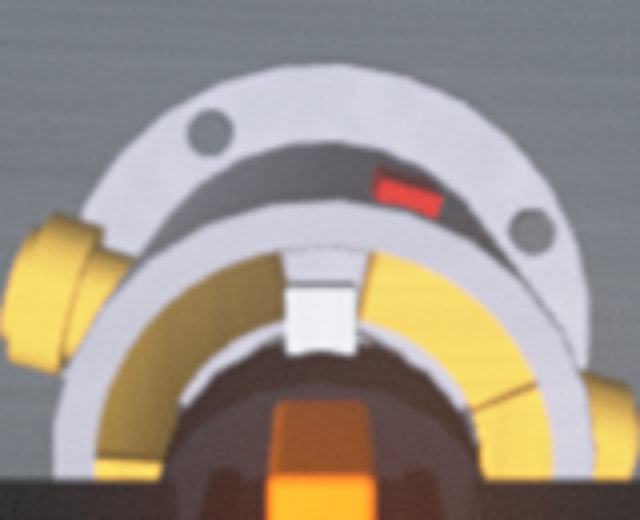

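Call:
play_rows --moves '[[[-0.06,0,0.4],[0,0,0],0.8],[[-0.06,0,0.8],[0,0,0],0.8],[[-0.06,0,0.8],[0,0,0],0.8]]'

```text
time: 10.45
ee_pos: [0.5658, 0.1128, 0.1296]
eef_rot: [-0.019, 1.0, -0.0, -0.0]
ft_force: [0.2, -0.1, -2.1]
width: 0.0115
```

```bash
python3 - <<'E'
from st import *
st();print(go(.020,182))
E
```

```text
t 10.45 yaw 182.19 capxy [-0.22 -0.33 25.06] tilt [-0.0007 -0.0002] F [ 0.2 -0.1 -2.1] M [ 0.07 -0.11  0.02] w 11.5 q7 1.07
(array([-0.02,  0.03,  0.51]), array([-0.   , -0.001,  0.003]))
```

Call:
play_rows --moves '[[[-0.02,0.02,0.25],[0,0,0],0.8],[[-0.02,0.02,0.5],[0,0,0],0.8],[[-0.02,0.02,0.5],[0,0,0],0.8]]'

```text
time: 10.82
ee_pos: [0.5661, 0.1131, 0.1248]
eef_rot: [-0.019, 1.0, -0.0, -0.0]
ft_force: [0.3, 0.0, -1.3]
width: 0.0119
```

```bash
python3 - <<'E'
from st import *
st()
p=camera("wrist");cv2.imwrite("pics/w8.png",cv2.resize(p["frame"][120:250,200:360,::-1],None,fx=4,fy=4))
E
```

```text
t 10.82 yaw 182.19 capxy [ 1.200e-01 -2.000e-02  2.032e+01] tilt [-0.0003 -0.0001] F [ 0.3  0.  -1.3] M [ 0.14 -0.11 -0.01] w 11.9 q7 1.06
```

View pics/w8.png

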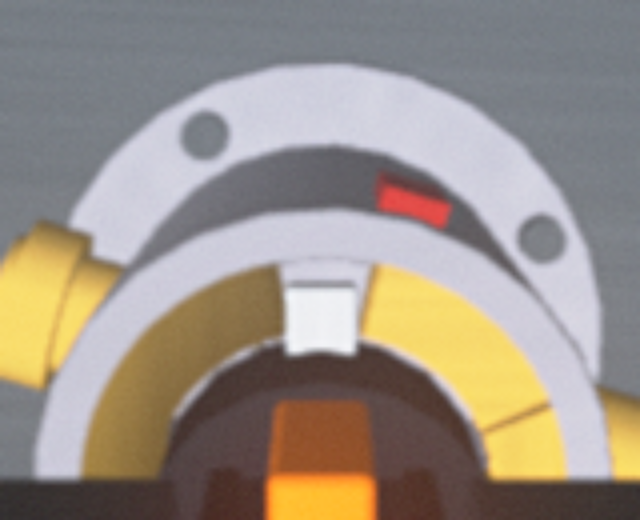

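Call:
play_rows --moves '[[[0,0,0.2],[0,0,0],0.8],[[0,0,0.4],[0,0,0],0.8],[[0,0,0.4],[0,0,0],0.8]]'

```text
time: 11.25
ee_pos: [0.5661, 0.1131, 0.1208]
eef_rot: [-0.019, 1.0, -0.0, -0.0]
ft_force: [-0.6, -0.2, -1.3]
width: 0.0119
```

```bash
python3 - <<'E'
from st import *
st()
E
```

```text
t 11.25 yaw 182.19 capxy [ 0.12 -0.02 16.34] tilt [-0.0003 -0.0001] F [-0.6 -0.2 -1.3] M [ 0.11 -0.12  0.05] w 11.9 q7 1.06
```

Call:
play_rows --moves '[[[0,0,0.15],[0,0,0],0.8],[[0,0,0.3],[0,0,0],0.8],[[0,0,0.3],[0,0,0],0.8]]'

```text
time: 11.62
ee_pos: [0.5663, 0.1131, 0.1182]
eef_rot: [-0.019, 1.0, -0.0, 0.0]
ft_force: [-0.6, 0.2, 1.8]
width: 0.0112
```

```bash
python3 - <<'E'
from st import *
st()
p=camera("wrist");cv2.imwrite("pics/w9.png",cv2.resize(p["frame"][120:250,200:360,::-1],None,fx=4,fy=4))
E
```

```text
t 11.62 yaw 182.19 capxy [ 0.34  0.05 13.74] tilt [ 0.0003 -0.0001] F [-0.6  0.2  1.8] M [-0.04  0.09 -0.03] w 11.2 q7 1.06
```

View pics/w9.png

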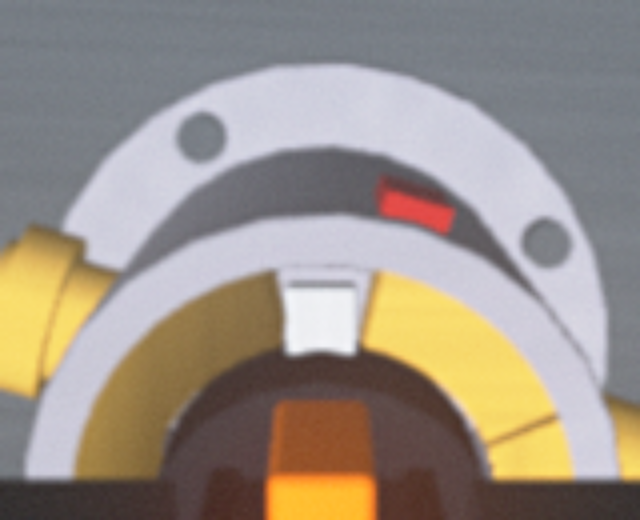

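Call:
play_rows --moves '[[[0,0,0.15],[0,0,0],0.8],[[0,0,0.3],[0,0,0],0.8],[[0,0,0.3],[0,0,0],0.8]]'

```text
time: 12.05
ee_pos: [0.5664, 0.1131, 0.1152]
eef_rot: [-0.019, 1.0, -0.0, 0.0]
ft_force: [-1.2, -0.5, 5.1]
width: 0.0116
```

```bash
python3 - <<'E'
from st import *
st()
E
```

```text
t 12.05 yaw 182.19 capxy [ 0.37  0.05 10.71] tilt [ 0.0004 -0.    ] F [-1.2 -0.5  5.1] M [-0.01  0.17 -0.02] w 11.6 q7 1.06
```

Call:
play_rows --moves '[[[0,0,0.2],[0,0,0],0.8],[[0,0,0.4],[0,0,0],0.8],[[0,0,0.5],[0,0,0],0.8],[[0,0,0.5],[0,0,0],0.8]]'

```text
time: 12.55
ee_pos: [0.5664, 0.1132, 0.1106]
eef_rot: [-0.019, 1.0, -0.0, 0.0]
ft_force: [-3.3, -1.8, 8.9]
width: 0.0118
```

```bash
python3 - <<'E'
from st import *
st()
E
```

```text
t 12.55 yaw 182.19 capxy [0.38 0.11 6.09] tilt [ 0.0005 -0.0002] F [-3.3 -1.8  8.9] M [-0.2   0.59 -0.  ] w 11.8 q7 1.05
```

Call:
play_rows --moves '[[[0.05,-0.03,0.15],[0,0,0],0.8],[[0.05,-0.03,0.32],[0,0,0],0.8],[[0.05,-0.03,0.32],[0,0,0],0.8]]'

```text
time: 12.92
ee_pos: [0.5663, 0.1131, 0.1078]
eef_rot: [-0.019, 1.0, 0.0, 0.001]
ft_force: [-3.1, -1.5, 12.1]
width: 0.0116
```

```bash
python3 - <<'E'
from st import *
st()
p=camera("wrist");cv2.imwrite("pics/w10.png",cv2.resize(p["frame"][120:250,200:360,::-1],None,fx=4,fy=4))
E
```

```text
t 12.93 yaw 182.19 capxy [0.35 0.04 3.33] tilt [0.0016 0.0002] F [-3.1 -1.5 12.1] M [-0.07  0.53  0.  ] w 11.6 q7 1.05
```

View pics/w10.png

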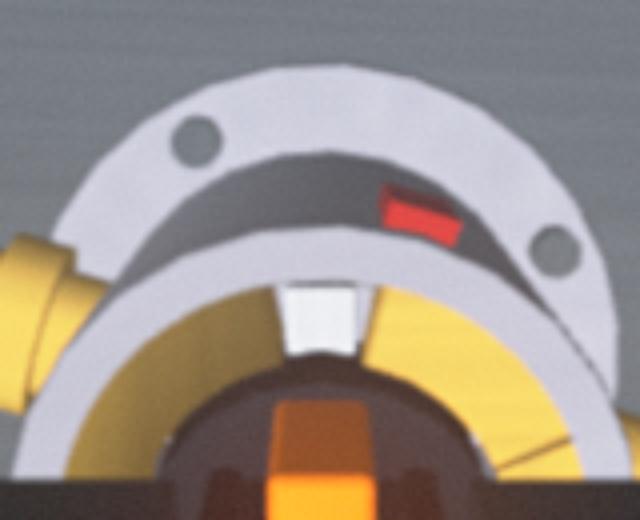

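Call:
play_rows --moves '[[[0,0,0.05],[0,0,0],0.8],[[-0.01,0.04,0.05],[0,0,0.14],0.8],[[-0.02,0.08,0.05],[0,0,0.28],0.8],[[-0.04,0.12,0.05],[0,0,0.42],0.8],[[-0.06,0.155,0.05],[0,0,0.56],0.8]]'

```text
time: 13.6
ee_pos: [0.5676, 0.1148, 0.1078]
eef_rot: [0.26, 0.966, 0.001, 0.001]
ft_force: [0.2, -0.9, 11.6]
width: 0.0118
```

```bash
python3 - <<'E'
from st import *
st()
p=camera("wrist");cv2.imwrite("pics/w11.png",cv2.resize(p["frame"][120:250,200:360,::-1],None,fx=4,fy=4))
E
```

```text
t 13.6 yaw 149.84 capxy [1.06 0.14 3.3 ] tilt [0.0032 0.0005] F [ 0.2 -0.9 11.6] M [-0.1  -0.02  0.09] w 11.8 q7 0.53
```

View pics/w11.png

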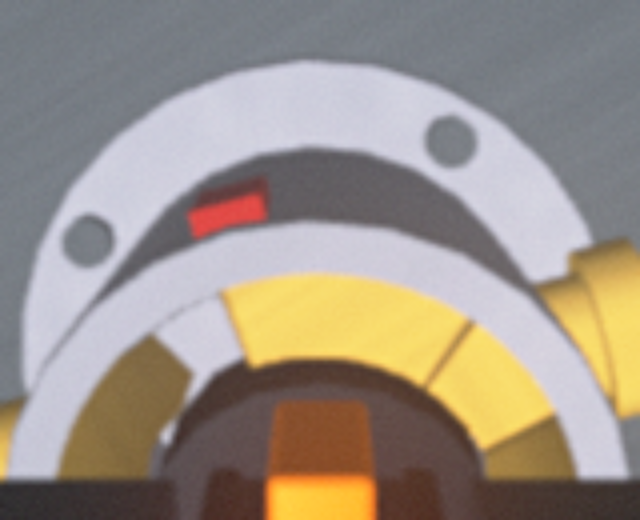

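Call:
play_rows --moves '[[[-0.01,0.04,0],[0,0,0.14],0.8],[[-0.02,0.08,0],[0,0,0.28],0.8],[[-0.04,0.12,0],[0,0,0.42],0.8],[[-0.06,0.155,0],[0,0,0.56],0.8],[[-0.09,0.186,0],[0,0,0.7],0.8],[[-0.11,0.2,0],[0,0,0.78],0.8],[[-0.11,0.2,0],[0,0,0.78],0.8]]'

```text
time: 14.52
ee_pos: [0.5693, 0.116, 0.1078]
eef_rot: [0.606, 0.795, 0.001, 0.001]
ft_force: [-1.0, -0.4, 11.8]
width: 0.0119
```

```bash
python3 - <<'E'
from st import *
st()
p=camera("wrist");cv2.imwrite("pics/w12.png",cv2.resize(p["frame"][120:250,200:360,::-1],None,fx=4,fy=4))
E
```

```text
t 14.53 yaw 105.35 capxy [0.83 0.08 3.26] tilt [0.0028 0.0003] F [-1.  -0.4 11.8] M [-0.1   0.24 -0.08] w 11.9 q7 -0.2
```

View pics/w12.png

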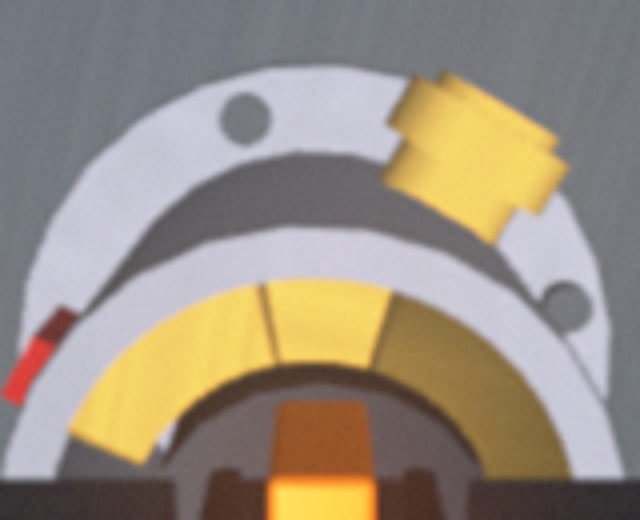

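Call:
play_rows --moves '[[[0,0.015,0],[0,0,0.05],0.8],[[0,0.025,0],[0,0,0.08],0.8],[[0,0.025,0],[0,0,0.08],0.8]]'

```text
time: 14.95
ee_pos: [0.5695, 0.116, 0.1077]
eef_rot: [0.637, 0.771, 0.001, 0.001]
ft_force: [-1.5, -1.6, 11.5]
width: 0.0119
```

```bash
python3 - <<'E'
from st import *
st()
E
```

```text
t 14.95 yaw 100.81 capxy [0.82 0.06 3.23] tilt [0.0027 0.0003] F [-1.5 -1.6 11.5] M [-0.14  0.25 -0.02] w 11.9 q7 -0.28
```

Call:
play_rows --moves '[[[0,0.015,0],[0,0,0.05],0.8],[[0,0.025,0],[0,0,0.09],0.8],[[0,0.025,0],[0,0,0.09],0.8]]'

```text
time: 15.32
ee_pos: [0.5687, 0.1161, 0.1076]
eef_rot: [0.671, 0.741, 0.0, 0.0]
ft_force: [-6.3, -1.1, 14.5]
width: 0.0116
```

```bash
python3 - <<'E'
from st import *
st()
E
```

```text
t 15.32 yaw 95.71 capxy [-0.28  0.2   3.07] tilt [ 0.0006 -0.0004] F [-6.3 -1.1 14.5] M [-0.32  1.34  0.53] w 11.6 q7 -0.36
```

Call:
play_rows --moves '[[[0,-0.02,0],[0,0,-0.06],0.8],[[0,-0.03,0],[0,0,-0.1],0.8],[[0,-0.03,0],[0,0,-0.1],0.8],[[0,-0.03,-0.15],[0,0,-0.1],0.8],[[0,-0.03,-0.3],[0,0,-0.1],0.8],[[0,-0.03,-0.3],[0,0,-0.1],0.8]]'

```text
time: 16.08
ee_pos: [0.5692, 0.1162, 0.1105]
eef_rot: [0.633, 0.774, 0.001, 0.001]
ft_force: [-0.6, 0.1, 9.7]
width: 0.0118
```

```bash
python3 - <<'E'
from st import *
st()
E
```

```text
t 16.07 yaw 101.41 capxy [0.48 0.26 5.97] tilt [0.0021 0.0005] F [-0.6  0.1  9.7] M [0.02 0.21 0.  ] w 11.8 q7 -0.27
```

Call:
play_rows --moves '[[[0,0,-0.1],[0,0,0],0.8],[[0,0,-0.2],[0,0,0],0.8],[[0,0,-0.2],[0,0,0],0.8]]'

```text
time: 16.45
ee_pos: [0.5692, 0.1161, 0.1123]
eef_rot: [0.633, 0.774, 0.001, 0.001]
ft_force: [0.2, 0.4, 7.2]
width: 0.0114
```

```bash
python3 - <<'E'
from st import *
st()
E
```

```text
t 16.45 yaw 101.42 capxy [0.46 0.24 7.75] tilt [0.002  0.0006] F [0.2 0.4 7.2] M [ 0.09  0.05 -0.05] w 11.4 q7 -0.27
```

Call:
play_rows --moves '[[[0,0,-0.07],[0,0,0],0.8],[[0,0,-0.14],[0,0,0],0.8],[[0,0,-0.14],[0,0,0],0.8]]'

```text
time: 16.82
ee_pos: [0.5691, 0.1161, 0.1135]
eef_rot: [0.633, 0.774, 0.001, 0.001]
ft_force: [0.1, 0.8, 7.3]
width: 0.0118
```

```bash
python3 - <<'E'
from st import *
st()
p=camera("wrist");cv2.imwrite("pics/w13.png",cv2.resize(p["frame"][120:250,200:360,::-1],None,fx=4,fy=4))
E
```

```text
t 16.82 yaw 101.41 capxy [0.45 0.2  8.98] tilt [0.0019 0.0006] F [0.1 0.8 7.3] M [ 0.1  -0.07  0.  ] w 11.8 q7 -0.27
```

View pics/w13.png

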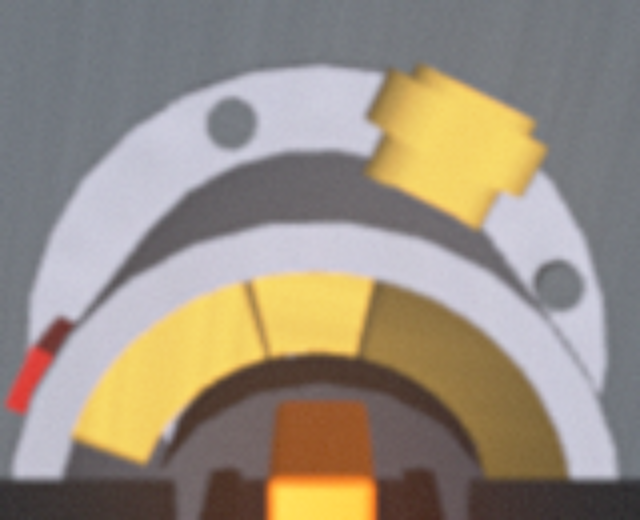

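Call:
play_rows --moves '[[[0,0,-0.08],[0,0,0],0.8],[[0,0,-0.15],[0,0,0],0.8],[[0,0,-0.15],[0,0,0],0.8]]'

```text
time: 17.25
ee_pos: [0.569, 0.1161, 0.1137]
eef_rot: [0.633, 0.774, 0.001, 0.0]
ft_force: [6.7, 3.0, -7.5]
width: 0.0114
```

```bash
python3 - <<'E'
from st import *
st()
E
```

```text
t 17.25 yaw 101.42 capxy [0.34 0.21 9.17] tilt [0.0013 0.0011] F [ 6.7  3.  -7.5] M [ 0.65 -1.62 -0.02] w 11.4 q7 -0.26
```

Call:
play_rows --moves '[[[0,0,0.1],[0,0,0],0.8],[[0,0,0.1],[0,0,0],0.8],[[0,0,0.1],[0,0,0],3],[[0,0,0.1],[0,0,0],3],[[0,0,0.1],[0,0,0],3]]'

```text
time: 17.88
ee_pos: [0.5681, 0.1153, 0.1135]
eef_rot: [0.633, 0.774, -0.0, 0.0]
ft_force: [-0.5, 0.2, 6.7]
width: 0.0284
```

```bash
python3 - <<'E'
from st import *
st()
E
```

```text
t 17.88 yaw 101.39 capxy [-0.59 -0.59  9.  ] tilt [-0.0006 -0.0007] F [-0.5  0.2  6.7] M [ 0.05 -0.07  0.02] w 28.4 q7 -0.27
```

Call:
play_rows --moves '[[[0,0,-0.5],[0,0,0],3.5],[[0,0,-1.5],[0,0,0],3.5],[[0,0,-4],[0,0,0],3.5],[[0,0,-8],[0,0,0],3.5],[[0,0,-12],[0,0,0],3.5],[[0,0,-12],[0,0,0],3.5]]'

```text
time: 18.62
ee_pos: [0.5696, 0.1162, 0.2369]
eef_rot: [0.633, 0.774, 0.002, 0.002]
ft_force: [-0.2, 0.8, -0.2]
width: 0.0349
```

```bash
python3 - <<'E'
from st import *
import pickle
st()
p=camera("wrist");pickle.dump(p,open("w14.pkl","wb"));cv2.imwrite("pics/w14.png",p["frame"][:,:,::-1])
p=camera("scene");cv2.imwrite("pics/s14.png",cv2.resize(p["frame"][140:290,240:400,::-1],None,fx=4,fy=4));pickle.dump(p,open("s14.pkl","wb"))
E
```

```text
t 18.62 yaw 101.41 capxy [  0.96   0.31 132.45] tilt [0.0052 0.0006] F [-0.2  0.8 -0.2] M [ 0.01 -0.13  0.  ] w 34.9 q7 -0.21
```

View pics/w14.png

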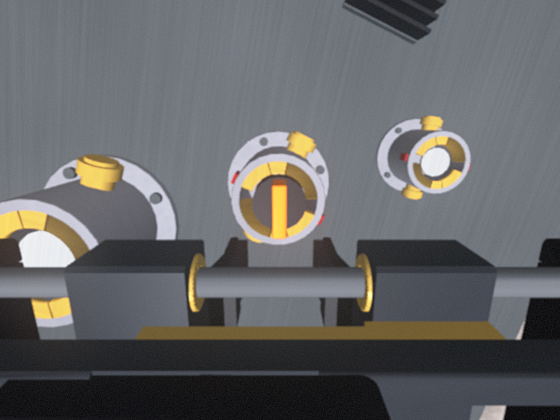

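View pics/s14.png

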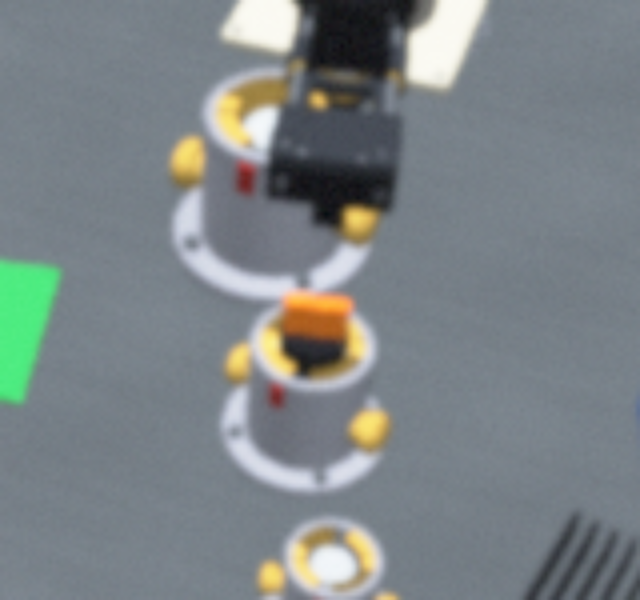

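```bash
python3 - <<'E'
from h import *
import pickle
from scipy.optimize import least_squares
S=pickle.load(open("s14.pkl","rb"));W=pickle.load(open("w14.pkl","rb"))
for zc in(.105,.109,.113,.117,.121):
    o=[]
    for p,u in((S,(319,219)),(W,(279,208))):
        m=orange(p); m[:u[1]-45]=0;m[u[1]+45:]=0;m[:,:u[0]-25]=0;m[:,u[0]+25:]=0
        if p is W:
            f=cv2.cvtColor(p["frame"],cv2.COLOR_RGB2HSV)
        n,l,st,c=cv2.connectedComponentsWithStats(m);k=[i for i in range(1,n)]
        k=min(k,key=lambda i:np.hypot(*(c[i]-u))-.1*st[i,4]);m=(l==k)
        a=atz(p,u,zc+.03);x,fn,g=fitbar(p,m,np.array([a[0],a[1],np.radians(102)]),zc,zc+.03)
        o.append((np.round(x[:2],4),round(np.degrees(x[2]),1),round(fn,1),int(g)))
    print(zc,o)
E
```

```text
0.105 [(array([0.5613, 0.1146]), np.float64(110.6), np.float64(9.3), 158), (array([0.5702, 0.1125]), np.float64(101.4), np.float64(434.7), 383)]
0.109 [(array([0.5655, 0.1154]), np.float64(110.7), np.float64(10.0), 158), (array([0.5699, 0.1149]), np.float64(101.9), np.float64(451.2), 383)]
0.113 [(array([0.5694, 0.1161]), np.float64(110.3), np.float64(10.5), 158), (array([0.5699, 0.1146]), np.float64(101.4), np.float64(457.3), 383)]
0.117 [(array([0.5739, 0.1154]), np.float64(110.5), np.float64(12.3), 158), (array([0.5695, 0.1162]), np.float64(101.7), np.float64(482.0), 383)]
0.121 [(array([0.5772, 0.1178]), np.float64(110.4), np.float64(11.8), 158), (array([0.5695, 0.1168]), np.float64(103.1), np.float64(502.1), 383)]
```

```bash
python3 -c "
from bench import *
print(close_job())"
```

```text
the job is handed in; nothing more can be done
None
```

The cap is locked in the middle-sized pot and released, and I handed the job in at about 19 s of the 72 s allowed. No verdict was reported.

**What I did:**
- I picked up the cap and lowered its lugs into the slots. The slots stood about 2° from world x, roughly 17° from the marks.
- I pushed the cap in against the spring. Wrist force rose steadily to about 12 N, and the highest reading was about 15 N.
- I turned it clockwise until the stop showed as a 0.5 N m twist, at about 85°. I then backed off to about 81° and let the spring lift it.
- A light upward pull met firm resistance of about 7.5 N, which shows the notch is holding the cap. I then opened the fingers and retreated about 12 cm.

**Last checks:**
- **Height:** the scene and wrist cameras agree best with the cap centre about 13 mm above the mouth.
- **Position:** the cap is about 1 mm from the pot's axis in x. In y it is about 2–3 mm off, which is close to calibration accuracy.
- **Angle:** the wrist view puts the bar about 64° from the marks, as intended. The blurred scene view read about 9° more, roughly 55° from the marks; both are above the 43° needed.
- **Upright and untouched:** the cap looks upright, and the robot is clear of everything. I did not measure the bystanders again, but no move went near them.

**Disagreements along the way:**
- My first height estimate of the cap in the hand was about 4.5 mm off. I corrected it from the spring forces.
- Because of that, the fingertips seem to have rested on the plug's top as I let go, at about 7 N upward. This was gone once I lifted clear.

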